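Drive a stuck tube adapter out of a centrifuge carrier

ROBOT

A 6-joint arm with a two-finger parallel gripper is mounted at the origin on the work surface. World frame = base frame: x ahead of the robot, y to its left, z up, the work surface at z = 0. Lengths are in m, angles in degrees, forces in N, time in s.
With the tool pointing down it reaches from about 0.35 to 0.775 m from the base axis. Payload 7.3 kg.
Tool frame: the origin (TCP) lies at the very end of the fingers, on their centre line; the grasp point (between the pads) lies 19 mm behind it; z points along the fingers, y is the direction in which the jaws open and shut (so a half turn about z gives the same grasp; the last joint's range is limited). The gripper opens to 92 mm and grips with 3 to 60 N. Pads are 19 mm wide; open, the fingers measure 130 mm over their backs; the gripper's body (75 mm by 190 mm) begins 47 mm behind the grasp point.
Start: joints at [59.015, 19.595, 87.324, -0, 73.075, -8.365], TCP at [0.202, 0.485, 0.227] pointing down, gripper open.
Joint ranges: [-145.02, 145.02], [-44.19, 115.74], [2.07, 154.8], [-57.11, 237.11], [16.16, 152.29], [-177.93, 177.93]. Speed limits (degrees/s): [147.25, 147.25, 180, 180, 180, 180].

INTERFACE

Orientations are given as [roll, pitch, yaw] about the fixed x, y, z axes, in that order (R = Rz(yaw) Ry(pitch) Rx(roll)).
In Python, from rig import env gives the robot as it stands.
- The arm moves only by the shell command python3 -m jog 'ROWS' [FORCE]. ROWS is JSON, one flat list of numbers, 7 for each row, row after row: the opening, from -1 (shut) to 1 (fully open), so that 0 is half open, then the shift along the tool's x, y, z in m, then the turn, a rotation vector about the tool's x, y, z in rad. A call has 1 to 10 rows; each row shifts and turns the pose as measured when the row begins, along the tool's axes as they then stand; what a row does not reach is not made up. A row lasts 1/12 s, in which the tool goes at most 41.7 mm and 7.16 degrees, less where a joint would pass 70% of its speed; a pose out of reach is approached as far as the arm can. A call is refused whole if a number of a shift passes 0.0417 or a number of a turn 0.125, either way. A call with a gripper value outside its range is refused whole. The fingers move at their own pace and stop on an object; FORCE is the grip in N (left out, the last holds). Time passes only in rows, so rows that do not move let the fingers close. It gives the time, the measured TCP pose, the force and the opening at its end, in the units of the state.
- env.state(): the state, without advancing time (a new reading comes with each control period).
- env.grab_frame(name): name is "side" or "top" or "wrist"; returns (picture, depth): 480x640x3 uint8, blue, green, red; 480x640 float32, m along the optical axis (not along the pixel's ray), 0 where there is no reading.
- env.camera_model(name): a dict with "intrinsics" (3x3 intrinsics, pixels), "k1" (the pictures are not rectified: a ray, as slopes to the right and down, at radius r is drawn at 1 + k1 r^2 times it, then the intrinsics apply), "view" (4x4, takes a point from world to camera coordinates). Camera axes: x right, y down, z forward; pixel columns grow to the right and rows downward; lengths in m; the calibration is good to about 2 mm. A picture is of the moment at which its call begins: read the wrist's pose just before it. camera_model takes no time and is no camera call; for the wrist camera it gives the pose at the moment of the call.
- env.hand_in(): hands the job in, once; it reports no verdict.
The state is a dict: "t": time; "qpos": joint angles; "dq": joint speeds; "joint_efforts": joint torques, N m; "tool_pos": TCP position; "tcp_rot": TCP orientation; "contact_force": force on the tool from outside, world axes, zero at the start; "wrist_torque": the same for the moment, N m; "gripper_width": finger opening in m.
Only numpy, scipy, OpenCV 4.12 (cv2) and the standard library are available. Lean on these libraries where they do the work, as an engineer would, in place of code of your own. Each camera call takes 0.05 s, during which the arm holds its last target.

TASK

A used blue tube adapter is stuck in the centrifuge carrier that lies clamped on its stand. Bring the white kidney dish under the carrier's mouth, then push the adapter out with the orange-handled rod through the hole in the carrier's base so that it drops into the dish; it is contaminated, so neither touch it with the gripper nor let it land on the bench. Leave it lying in the dish on the bench, lay the rod back on the green mat, and do not disturb the scanner, the tube strippers or the tube rack.

Things in the scene. Friction and masses are not known exactly. Their poses are not given: they have to be found in the camera images.
- stand: Grey stand fixed to the bench; an aluminium centrifuge tube carrier, 90 mm long, is clamped on it lying level. Origin on the bench under the carrier's middle; z up; x along its axis from base (x = -45 mm) to mouth (+45 mm), axis 88 mm high. An open window on top shows the blue adapter. Top of metal 124 mm high; foot plate x = -62 to +14 mm, 110 mm wide, nothing under the mouth beyond that.
- carrier_back (a point): centre of the 26 mm hole in the outer face of the carrier's base, 88 mm above the bench; the base is 8 mm thick, 68 mm across; the rod goes in here along the stand's +x
- carrier_mouth (a point): centre of the open mouth in the plane of the rim, 88 mm above the bench, 90 mm from the hole; rim 72 mm outside, 46 mm inside diameter, its underside 52 mm above the bench
- catch (a point): point on the bench 42 mm in front of the plane of the mouth, straight under the carrier's axis: a good place for the dish's middle (the adapter drops about 30 mm in front of the mouth)
- adapter: Blue plastic sleeve 44 mm in diameter, 66 mm long, 50 to 100 g, in the carrier. Origin at its middle; x from its closed flat end (33 mm behind) to its open end, which starts 8 to 16 mm inside the mouth. Two side springs grip it: driving it takes about 8 to 16 N for the first 50 to 60 mm, then it is loose but must be pushed on until its closed end comes to the rim and it drops.
- rod: Drift rod, 200 mm, 140 g, lying level on the mat. Orange handle 90 long, 26 wide (y), 32 mm high (z); aluminium shaft 12 mm in diameter from 45 mm on; white tip 15 mm in diameter. Origin at the handle's centre, 19 mm above the bench as it lies; x runs from the handle to the tip, whose end is at 155 mm; centre of mass about 25 mm in front of the origin.
- rod_tip (a point): centre of the rod's end face, 155 mm from the handle's centre
- mat: Green rubber mat, 260 mm (x) by 180 mm (y), 3 mm thick, fixed to the bench; origin at the centre of its underside; x is its long side
- dish: White kidney dish, loose, 0.2 kg, slides on the bench. 198 mm long (x), about 110 wide (y), rounded rim 8 mm thick with its top 40 mm above the bench, floor 5 mm. Origin on the bench under its middle; convex side at +y (rim centre line at +55 mm), hollow side at -y (rim centre line -37 mm in the middle, -50 mm at x = -45 and +45 mm).
- scanner: white hand scanner, about 150 mm long, 50 mm high, lying on the bench; leave alone; origin under its middle
- strippers: steel tube-stripping pliers with white rollers, 180 mm long, 25 mm high, lying on the bench; leave alone; origin under its middle
- rack: grey sample tube rack 75 x 140 mm, 82 mm high with its capped tubes; leave alone; origin under its middle
Things that resemble listed ones, but are neither listed nor needed, are in the scene too. There is more than one size of the rod; the one meant has the size given above.

How it is judged (in metres and radians):
On the way, in this order (a step that is already met when the one before it is completed fails the run):
1. the dish stands on the bench under the mouth (its middle within 80 mm of the catch point, level) while the adapter is still in the carrier (horizontal distance between dish and catch below 0.08 m and height (world z) of dish below 0.006 m and angle between dish's own z axis and vertical below 0.08 rad and x of adapter in the frame of stand below 0.012 m), for 0.2 s.
2. the rod, put in through the base, pushes the adapter towards the mouth (contact force between rod and adapter above 1 N and x of adapter in the frame of stand above 0.022 m and x of rod_tip in the frame of stand above -0.025 m and x of rod in the frame of stand below -0.07 m), for 0.05 s.
3. the adapter has dropped into the dish (z of adapter in the frame of dish between 0.0245 and 0.05 m and horizontal distance between adapter and dish below 0.095 m), for 0.1 s.
At the end, for the whole second after the job is handed in: The adapter lies at rest in the dish (its middle 24.5 to 50 mm above the dish's underside and within 95 mm of its middle), the dish stands level on the bench, and the rod lies flat and at rest with the middle of its handle over the mat (all of step 3 and linear speed of adapter below 0.03 m/s and height (world z) of dish below 0.006 m and angle between dish's own z axis and vertical below 0.08 rad and linear speed of each of dish, rod below 0.02 m/s and x of rod in the frame of mat between -0.13 and 0.13 m and y of rod in the frame of mat between -0.09 and 0.09 m and height (world z) of rod below 0.03 m and height (world z) of rod_tip below 0.04 m); the robot touches nothing.
It fails at once if the gripper touches the adapter (contact force between the fingers and adapter above 0.3 N).
It fails at once if the adapter lands on the bench (height (world z) of adapter below 0.0238 m or (height (world z) of adapter below 0.045 m and horizontal distance between adapter and dish above 0.11 m)).
It fails at once if the scanner, the strippers or the rack is moved by more than 30 mm (distance of any of scanner, strippers, rack from where it was at the start of the episode above 0.03 m).
It also fails if it takes over 67 s, if anything falls off the work surface, if the arm or the gripper's body presses on something with over 40 N, if the wrist force passes 120 N, or if a joint passes its speed limit or range.

## Working session

There is one attempt and no reset: what is moved stays moved. The work goes in short steps, Python scripts to look and compute and a shell command to move; the robot and the scene stay as the last step left them, time stands still between calls to the robot, and variables do not carry over. Pictures are saved under pics/ and viewed, and the job is handed in when it is done.

```bash
ls; mkdir -p pics
python3 - <<'E'
from rig import env
import cv2,json
print(env.state())
for n in("side","top","wrist"):
    m=env.camera_model(n);print(n,m)
    im,d=env.grab_frame(n);cv2.imwrite(f"pics/{n}0.png",im)
    import numpy as np;np.save(f"pics/{n}0.npy",d)
E
```

```text
pics
{'t': 0.0, 'qpos': array([ 5.90152492e+01,  1.96357230e+01,  8.73782532e+01, -1.67755022e-03,
        7.30741112e+01, -8.36430605e+00]), 'dq': array([ 0.02576402,  0.05527097, -0.01336236,  0.03116801,  0.01430644,
        0.06698106]), 'joint_efforts': array([-3.25247474e-04, -4.31252003e+01, -2.44217402e+01,  7.16893421e-02,
        5.61510539e-02, -1.57065870e-04]), 'tool_pos': array([0.20169281, 0.48426264, 0.22604519]), 'tcp_rot': array([-1.79912616e+02, -1.12267299e-02,  1.57380036e+02]), 'contact_force': array([ 0.21415363, -0.35927377,  0.25171227]), 'wrist_torque': array([-0.02755703,  0.00169905,  0.0055066 ]), 'gripper_width': 0.09139218127420065}
side {'intrinsics': array([[596.40208925,   0.        , 326.33381916],
       [  0.        , 596.40208925, 224.87499261],
       [  0.        ,   0.        ,   1.        ]]), 'k1': -0.0709291283212182, 'view': array([[ 0.9254212 , -0.37804572, -0.02601977, -0.47337431],
       [-0.22195406, -0.48510804, -0.84581711,  0.25920797],
       [ 0.30713514,  0.78851228, -0.53283805,  1.39275203],
       [ 0.        ,  0.        ,  
[... 338 characters left out ...]
555338,  0.57438192],
       [ 0.08529607, -0.02517875, -0.99603746,  1.33101804],
       [ 0.        ,  0.        ,  0.        ,  1.        ]])}
wrist {'intrinsics': array([[418.48652355,   0.        , 316.68511138],
       [  0.        , 418.48652355, 240.17420803],
       [  0.        ,   0.        ,   1.        ]]), 'k1': -0.041224810056967674, 'view': array([[ 3.85385272e-01,  9.22755722e-01, -2.62881663e-04,
        -5.23550790e-01],
       [ 8.93091386e-01, -3.72924395e-01,  2.51625062e-01,
        -3.01162330e-02],
       [ 2.32090431e-01, -9.72073702e-02, -9.67824756e-01,
         3.88575466e-01],
       [ 0.00000000e+00,  0.00000000e+00,  0.00000000e+00,
         1.00000000e+00]])}
```

View pics/side0.png

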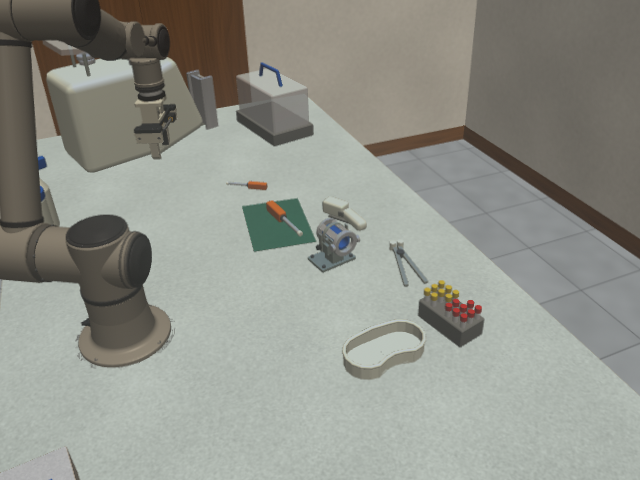

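View pics/top0.png

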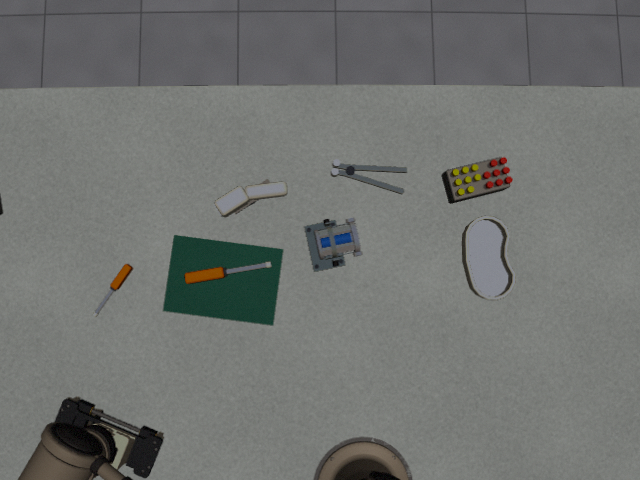

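View pics/wrist0.png

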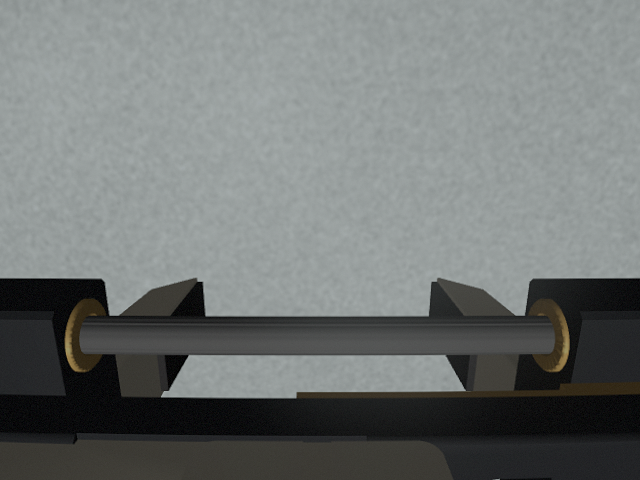

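Side view: the stand is at (335,240), the dish at (385,348), the big rod on the mat at (283,217) and a small orange driver at (248,185). Top view: the stand is at (335,245) with the mouth to the right, and the dish at (488,258) with its hollow side facing right, about (510,262).

Could be taken for the rod: the orange-handled rod on the mat, top (205,275), and the smaller orange-handled one off the mat, top (115,285). For the dish, only the one at (488,258). By size I choose the one on the mat; I'll measure it and check it in a crop.

```bash
cat > h.py <<'E'
import numpy as np,cv2
from scipy.spatial.transform import Rotation as R
def ray(m,uv):
    K=m["intrinsics"];uv=np.atleast_2d(uv).astype(float)
    d=np.stack([(uv[:,0]-K[0,2])/K[0,0],(uv[:,1]-K[1,2])/K[1,1]],1);s=d.copy()
    for _ in range(15): s=d/(1+m["k1"]*(s**2).sum(1,keepdims=True))
    V=m["view"];Rm=V[:3,:3];o=-Rm.T@V[:3,3]
    return o,np.c_[s,np.ones(len(s))]@Rm
def onz(m,uv,z):
    o,d=ray(m,uv);return o+d*((z-o[2])/d[:,2])[:,None]
def proj(m,P):
    P=np.atleast_2d(P);c=P@m["view"][:3,:3].T+m["view"][:3,3];s=c[:,:2]/c[:,2:]
    s=s*(1+m["k1"]*(s**2).sum(1,keepdims=True));K=m["intrinsics"]
    return np.c_[s[:,0]*K[0,0]+K[0,2],s[:,1]*K[1,1]+K[1,2]]
E
python3 - <<'E'
from rig import env
from h import *
im=cv2.imread("pics/top0.png");m=env.camera_model("top")
hsv=cv2.cvtColor(im,cv2.COLOR_BGR2HSV)
def blobs(mask,z,amin=60,name=""):
    c,_=cv2.findContours(mask.astype(np.uint8),0,cv2.CHAIN_APPROX_NONE)
    for q in c:
        if cv2.contourArea(q)<amin: continue
        w=onz(m,q[:,0],z)[:,:2]
        r=cv2.minAreaRect((w*1000).astype(np.float32))
        print(name,"px",q[:,0].mean(0).round(),"rect mm",np.round(r[0],1),np.round(r[1],1),round(r[2],1))
H,S,V=cv2.split(hsv)
blobs((H>5)&(H<18)&(S>180)&(V>100),0.03,name="orange")
blobs((H>60)&(H<90)&(S>100),0.003,300,"green")
blobs((H>100)&(H<125)&(S>150),0.105,name="blue")
big=lambda x0,y0,x1,y1,s:cv2.resize(im[y0:y1,x0:x1],None,fx=s,fy=s,interpolation=cv2.INTER_CUBIC)
cv2.imwrite("pics/c1.png",big(290,200,380,290,6));cv2.imwrite("pics/c2.png",big(160,225,290,330,6))
cv2.imwrite("pics/c3.png",big(450,150,530,310,3.7))
E
```

```text
orange px [204. 275.] rect mm [495.4 359.7] [23.7 88.5] 9.5
orange px [120. 276.] rect mm [493.9 551.9] [16.2 61.3] 56.5
green px [223. 280.] rect mm [485.1 319.3] [256.6 177. ] 82.1
blue px [325. 242.] rect mm [562.9  83.1] [20.2 18.5] 10.8
blue px [342. 238.] rect mm [570.3  45.6] [20.2 35. ] 12.0
```

View pics/c1.png

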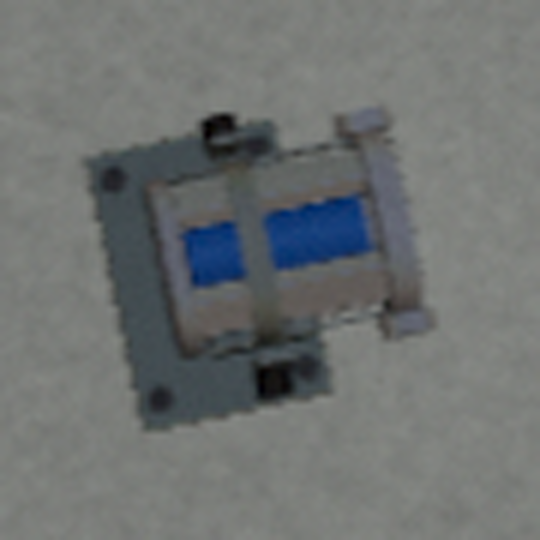

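View pics/c2.png

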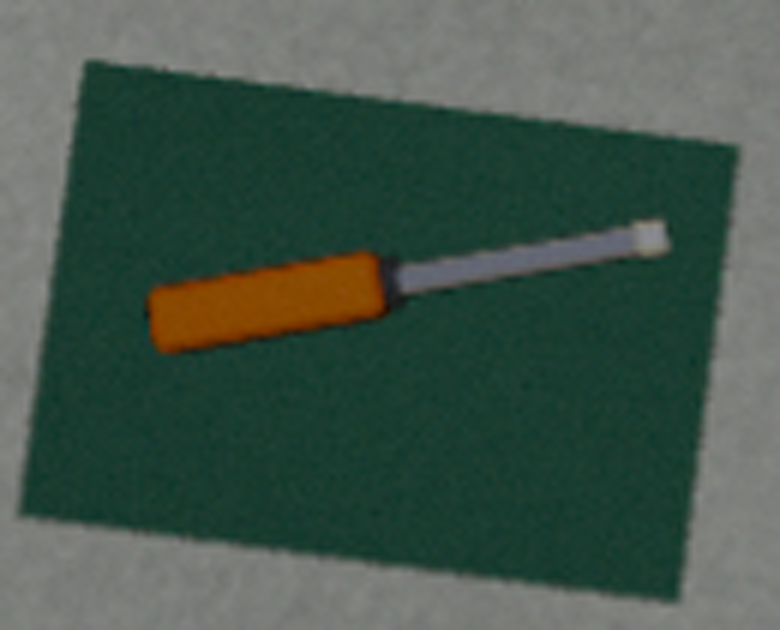

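View pics/c3.png

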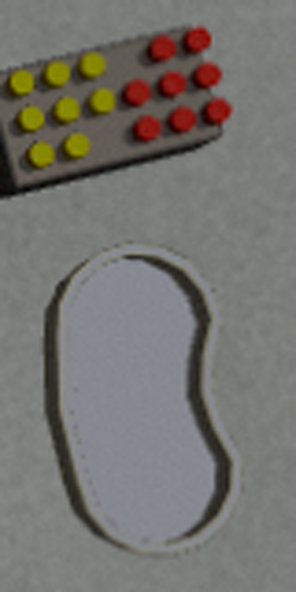

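The crop confirms the mat rod: orange handle, measured about 89 x 24 mm, against 61 x 16 mm for the decoy. Now I'll get precise poses of the stand, the dish and the rod tip.

Run:
```python
from rig import env
from h import *
im=cv2.imread("pics/top0.png");m=env.camera_model("top");D=np.load("pics/top0.npy")
P=lambda q,ox,oy,s:np.array(q)/s+np.array([ox,oy])-0.5+0.5/s
# foot plate corners back-left.. 
fp=P([(88,160),(147,430),(272,122),(328,392)],290,200,6)
for z in (0.006,0.01):
    w=onz(m,fp,z)[:,:2]; print("foot",z,w.round(4).tolist())
    e1=w[2]-w[0];e2=w[3]-w[1];e3=w[0]-w[1];e4=w[2]-w[3]
    for e in(e1,e2):print("len",np.linalg.norm(e).round(4),"yaw",np.degrees(np.arctan2(e[1],e[0])).round(2))
    for e in(e3,e4):print("wid",np.linalg.norm(e).round(4),"yaw-90",(np.degrees(np.arctan2(e[1],e[0]))-90).round(2))
    c=w.mean(0); 
    for yaw in (-78.5,):
        x=np.array([np.cos(np.radians(yaw)),np.sin(np.radians(yaw))]);print("stand org",(c+0.024*x).round(4))
# depth check
for p in fp+np.array([[2,2],[2,-2],[-2,2],[-2,-2]])*1.:
    u,v=np.round(p).astype(int); o,d=ray(m,[u,v]); print("z",(o+d*D[v,u])[0].round(4))
# top surface by depth: height map near the carrier
ys,xs=np.mgrid[205:275,300:370];uv=np.c_[xs.ravel(),ys.ravel()]
o,d=ray(m,uv);W=o+d*D[uv[:,1],uv[:,0]][:,None]
np.save("pics/W.npy",W)
hi=W[W[:,2]>0.118];print("top metal n",len(hi),hi.mean(0).round(4),hi[:,2].max())
r=cv2.minAreaRect((W[W[:,2]>0.09][:,:2]*1000).astype(np.float32));print("carrier rect",r)
# dish
tip=onz(m,P([(668,236)],160,225,6),0.019);print("tip",tip.round(4))
ys,xs=np.mgrid[200:310,450:530];uv=np.c_[xs.ravel(),ys.ravel()]
o,d=ray(m,uv);W=o+d*D[uv[:,1],uv[:,0]][:,None]
rim=W[(W[:,2]>0.034)&(W[:,2]<0.046)&(W[:,0]<0.62)]
r=cv2.minAreaRect((rim[:,:2]*1000).astype(np.float32));print("dish rim rect",r,len(rim))
pi=np.round(cv2.boxPoints(r)).tolist();print(pi)
```

```text
foot 0.006 [[0.6082, 0.1278], [0.5021, 0.1058], [0.6227, 0.0552], [0.5161, 0.0348]]
len 0.074 yaw -78.77
len 0.0724 yaw -78.78
wid 0.1084 yaw-90 -78.31
wid 0.1085 yaw-90 -79.16
stand org [0.5671 0.0574]
foot 0.01 [[0.6078, 0.1278], [0.5019, 0.1059], [0.6222, 0.0554], [0.516, 0.0351]]
len 0.0738 yaw -78.77
len 0.0722 yaw -78.78
wid 0.1081 yaw-90 -78.31
wid 0.1081 yaw-90 -79.16
stand org [0.5668 0.0575]
z [0.603  0.1238 0.0163]
z [0.5072 0.1013 0.0081]
z [0.6172 0.0601 0.0108]
z [0.5206 0.0401 0.0074]
top metal n 248 [0.5585 0.059  0.2173] 1.3721789443923136
carrier rect ((547.3975830078125, 84.52830505371094), (99.67594146728516, 180.84326171875), 28.975543975830078)
tip [[0.5197 0.206  0.019 ]]
dish rim rect ((526.5980224609375, -299.65185546875), (191.3603057861328, 111.66622924804688), 7.4002685546875) 678
[[425.0, -257.0], [439.0, -367.0], [629.0, -343.0], [614.0, -232.0]]
```

```bash
python3 - <<'E'
from rig import env
from h import *
im=cv2.imread("pics/top0.png");m=env.camera_model("top")
# rim outline: outer edge pixels in c3 crop (scale 3.7, origin 450,150)
for n,uv,z in (("strip tips",[(403,193),(407,170),(333,175),(333,162)],0.012),("rack corner",[(449,201),(511,187),(443,174),(505,159)],0.04),("rack base",[(449,202),(511,188)],0.0)):
    print(n,onz(m,uv,z)[:,:2].round(3).tolist())
q=lambda p:np.array(p)/3.7+[450,150]
pts=q([(133,245),(160,550),(55,390),(203,385),(212,320),(237,470)])
print("top end, bottom end, convex, hollow, lobes",onz(m,pts,0.04)[:,:2].round(4).tolist())
S=np.array([0.567,0.0575]);a=np.radians(-78.8);ex=np.array([np.cos(a),np.sin(a)]);ey=np.array([-ex[1],ex[0]])
C=S+0.087*ex;print("catch",C, "far end",C+0.099*ey)
for t in [(0.087,0.06),(0.087,0.08),(0.087,0.099)]: print(t,S+t[0]*ex+t[1]*ey)
E
python3 -c "
import cv2;im=cv2.imread('pics/top0.png')[140:310,320:540];cv2.imwrite('pics/c4.png',cv2.resize(im,None,fx=3.5,fy=3.5,interpolation=2))"
```

```text
strip tips [[0.685, -0.107], [0.74, -0.118], [0.729, 0.059], [0.76, 0.058]]
rack corner [[0.661, -0.21], [0.693, -0.359], [0.725, -0.198], [0.76, -0.347]]
rack base [[0.664, -0.22], [0.698, -0.373]]
top end, bottom end, convex, hollow, lobes [[0.6245, -0.2958], [0.433, -0.3061], [0.5336, -0.2427], [0.5357, -0.3373], [0.5766, -0.3447], [0.4821, -0.357]]
catch [ 0.58389839 -0.0278431 ] far end [ 0.68101295 -0.0086139 ]
(0.087, 0.06) [ 0.6427557  -0.01618904]
(0.087, 0.08) [ 0.6623748  -0.01230435]
(0.087, 0.099) [ 0.68101295 -0.0086139 ]
```

View pics/c4.png

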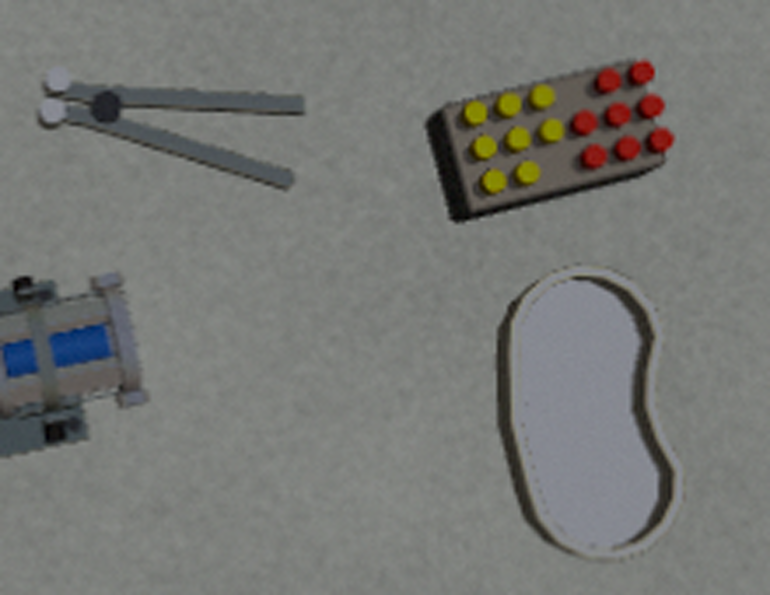

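```bash
python3 -m jog '[0,0,0,0,0,0,0.125, 0,0,0,0,0,0,0.125, 0,0,0,0,0,0,0.125, 0,0,0,0,0,0,0.125, 0,0,0,0,0,0,0.125, 0,0,0,0,0,0,0.125, 0,0,0,0,0,0,0.125, 0,0,0,0,0,0,0.125, 0,0,0,0,0,0,0.047]' 40
cat > go.py <<'E'
import sys,numpy as np
from rig import env
from scipy.spatial.transform import Rotation as R
# args x y z [yaw tilt(about tool y)]
a=list(map(float,sys.argv[1:]))
s=env.state();T=R.from_euler("xyz",s["tcp_rot"],degrees=True)
d=T.inv().apply(np.array(a[:3])-s["tool_pos"])
print("t %.2f pos"%s["t"],s["tool_pos"].round(4),"rot",s["tcp_rot"].round(2),"w",round(s["gripper_width"],4),"F",s["contact_force"].round(1))
n=int(np.ceil(np.abs(d).max()/0.0415));print("tool delta",d.round(4),"n",n,"per row",(d/max(n,1)).round(4))
if len(a)>3:
    G=R.from_euler("xyz",[180,0,a[3]],degrees=True)*R.from_rotvec([0,np.radians(a[4]),0])
    print("rotvec",(T.inv()*G).as_rotvec().round(4))
E
python3 go.py 0.4 0.27 0.2 97.4 0
```

```text
t: 0.9
tool_pos: [0.2008, 0.4828, 0.2232]
tcp_rot: [-179.7, 0.4, 96.7]
contact_force: [0.4, -0.4, -0.0]
gripper_width: 0.0461
t 0.90 pos [0.2008 0.4828 0.2232] rot [-179.72    0.36   96.71] w 0.0461 F [ 0.4 -0.4 -0. ]
tool delta [-0.2345  0.1731  0.0239] n 6 per row [-0.0391  0.0289  0.004 ]
rotvec [-0.0049  0.0063 -0.012 ]
```

```bash
python3 -m jog '[0,-0.039,0.029,0.002,0,0,0, 0,-0.039,0.029,0.002,0,0,0, 0,-0.039,0.029,0.002,0,0,0, 0,-0.039,0.029,0.002,0,0,0, 0,-0.039,0.029,0.002,0,0,0, 0,-0.039,0.029,0.002,0,0,0, 0,-0.04,0,0,0,0,0, 0,-0.04,0,0,0,0,0, 0,-0.04,0,0,0,0,0]'
python3 go.py 0.4335 -0.310 0.12 97.4 0
```

```text
t: 1.65
tool_pos: [0.3924, 0.176, 0.2107]
tcp_rot: [-179.6, 0.3, 97.3]
contact_force: [0.7, 0.1, -0.2]
gripper_width: 0.0457
t 1.65 pos [0.3924 0.176  0.2107] rot [-179.64    0.25   97.33] w 0.0457 F [ 0.7  0.1 -0.2]
tool delta [-0.4868 -0.0207  0.0929] n 12 per row [-0.0406 -0.0017  0.0077]
rotvec [-0.0063  0.0044 -0.0012]
```

```bash
python3 -m jog '[0,-0.041,-0.002,0,0,0,0, 0,-0.041,-0.002,0,0,0,0, 0,-0.041,-0.002,0,0,0,0, 0,-0.041,-0.002,0,0,0,0, 0,-0.041,-0.002,0,0,0,0, 0,-0.041,-0.002,0.01,0,0,0, 0,-0.041,-0.002,0.02,0,0,0, 0,-0.041,-0.002,0.02,0,0,0, 0,-0.041,-0.002,0.02,0,0,0, 0,-0.041,-0.002,0.02,0,0,0]'
python3 go.py 0.4335 -0.310 0.12 97.4 14
```

```text
t: 2.48
tool_pos: [0.4216, -0.2244, 0.1339]
tcp_rot: [179.8, 0.6, 97.2]
contact_force: [0.8, 0.7, 0.1]
gripper_width: 0.0457
t 2.48 pos [ 0.4216 -0.2244  0.1339] rot [179.85   0.58  97.24] w 0.0457 F [0.8 0.7 0.1]
tool delta [-0.0862  0.001   0.0148] n 3 per row [-0.0287  0.0003  0.0049]
rotvec [ 0.003   0.2545 -0.0024]
```

Move above the dish's near end with the tilt and look with the wrist camera.

```bash
python3 -m jog '[0,-0.029,0,0.005,0,0,0, 0,-0.029,0,0.005,0,0,0, 0,-0.028,0.001,0,0,0,0, 0,0,0,0,0,0.125,0, 0,0,0,0,0,0.12,0, 0,0,0,0,0,0,0]'
python3 go.py 0.4335 -0.310 0.014 97.4 14
python3 - <<'E'
from rig import env
from h import *
m=env.camera_model("wrist");im,d=env.grab_frame("wrist");cv2.imwrite("pics/w1.png",im)
mt=env.camera_model("top");im,d=env.grab_frame("top");cv2.imwrite("pics/t1.png",im[150:330,380:560].repeat(3,0).repeat(3,1))
E
```

```text
t: 2.98
tool_pos: [0.4299, -0.3195, 0.1177]
tcp_rot: [-179.9, -14.2, 96.9]
contact_force: [-0.8, 0.7, -0.1]
gripper_width: 0.046
t 2.98 pos [ 0.4299 -0.3195  0.1177] rot [-179.9   -14.19   96.88] w 0.046 F [-0.8  0.7 -0.1]
tool delta [-0.0167  0.0049  0.1027] n 3 per row [-0.0056  0.0016  0.0342]
rotvec [ 0.0004 -0.0034 -0.0087]
```

View pics/w1.png

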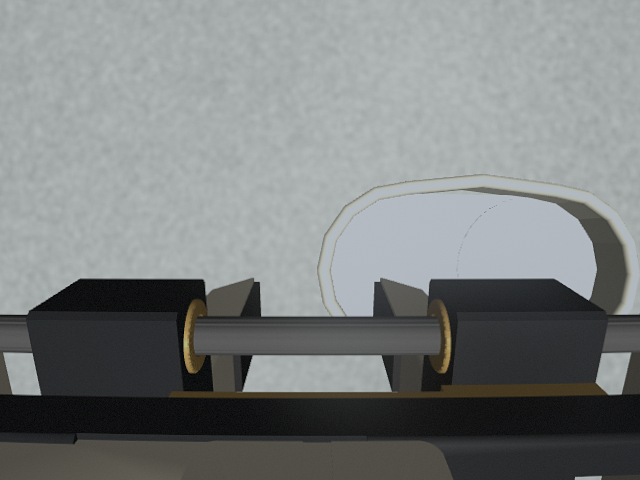

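View pics/t1.png

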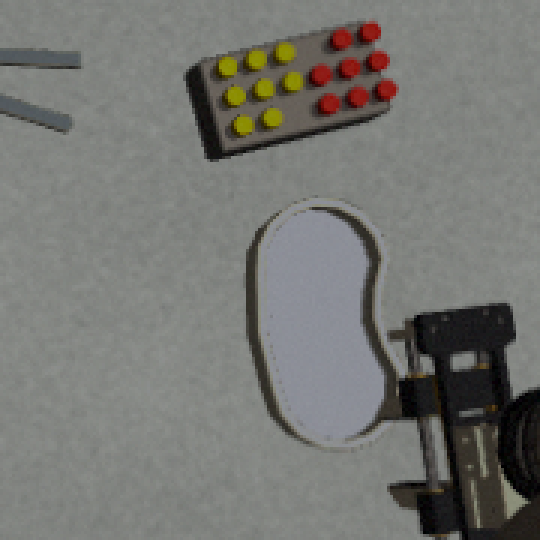

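The wrist view shows the dish's near end with its rim apex at about (325,270), between the fingers' columns. The top view shows the hand standing beside it with the rack well clear.

Run:
```python
from rig import env
from h import *
m=env.camera_model("wrist")
print(onz(m,[(325,270),(345,210),(326,310),(480,182)],0.04).round(4))
```

```text
[[ 0.4327 -0.3104  0.04  ]
 [ 0.4401 -0.2738  0.04  ]
 [ 0.4361 -0.3339  0.04  ]
 [ 0.5176 -0.2475  0.04  ]]
```

```bash
python3 -m jog '[0,-0.015,0.004,0.01,0,0,0, 0,0,0,0.035,0,0,0, 0,0,0,0.035,0,0,0, 0,0,0,0.018,0,0,0, 0,0,0,0,0,0,0]' 40
python3 go.py 0.433 -0.308 0.014 97.4 14
```

```text
t: 3.5
tool_pos: [0.434, -0.3047, 0.0196]
tcp_rot: [-180.0, -12.8, 97.3]
contact_force: [-0.7, 0.6, -0.1]
gripper_width: 0.0462
t 3.50 pos [ 0.434  -0.3047  0.0196] rot [-179.99  -12.79   97.3 ] w 0.0462 F [-0.7  0.6 -0.1]
tool delta [-0.0043 -0.0014  0.0047] n 1 per row [-0.0043 -0.0014  0.0047]
rotvec [ 0.0003  0.0211 -0.0016]
```

```bash
python3 -m jog '[0,-0.003,-0.001,0.005,0,0.02,0, -1,0,0,0,0,0,0, -1,0,0,0,0,0,0, -1,0,0,0,0,0,0, -1,0,0,0,0,0,0, -1,0,0,0,0,0,0]' 40
python3 go.py 0.476 -0.046 0.016 101.2 14
```

```text
t: 4.0
tool_pos: [0.4358, -0.3066, 0.0194]
tcp_rot: [179.8, -13.5, 97.6]
contact_force: [-0.2, -0.5, 0.2]
gripper_width: 0.017
t 4.00 pos [ 0.4358 -0.3066  0.0194] rot [179.77 -13.45  97.61] w 0.017 F [-0.2 -0.5  0.2]
tool delta [0.2452 0.0742 0.0625] n 6 per row [0.0409 0.0124 0.0104]
rotvec [ 0.0188  0.0097 -0.0608]
```

```bash
python3 -m jog '[-1,0,0,0,0,0,0, -1,0,0,0,0,0,0, -1,0,0,0,0,0,0]' 40
```

```text
t: 4.25
tool_pos: [0.4362, -0.3078, 0.0206]
tcp_rot: [179.7, -13.3, 97.6]
contact_force: [0.4, -0.6, -1.0]
gripper_width: 0.0071
```

```bash
python3 go.py 0.476 -0.046 0.021; python3 -m jog '[-1,0.012,0.002,0.003,0,0,-0.01, -1,0.02,0.004,0.005,0,0,-0.01, -1,0.025,0.005,0.006,0,0,-0.01, -1,0.025,0.006,0.006,0,0,-0.01]' 40
python3 go.py 0.476 -0.046 0.021 101.2 14
```

```text
t 4.25 pos [ 0.4362 -0.3078  0.0206] rot [179.69 -13.29  97.59] w 0.0071 F [ 0.4 -0.6 -1. ]
tool delta [0.2475 0.0737 0.0585] n 6 per row [0.0413 0.0123 0.0098]
t: 4.58
tool_pos: [0.4414, -0.2243, 0.0201]
tcp_rot: [178.9, -12.9, 99.7]
contact_force: [1.1, -1.9, 1.9]
gripper_width: 0.0074
t 4.58 pos [ 0.4414 -0.2243  0.0201] rot [178.92 -12.88  99.7 ] w 0.0074 F [ 1.1 -1.9  1.9]
tool delta [0.1659 0.0634 0.0382] n 4 per row [0.0415 0.0158 0.0095]
rotvec [ 0.0249  0.0199 -0.0253]
```

```bash
python3 -m jog '[-1,0.03,0.012,0.007,0,0,-0.01, -1,0.03,0.012,0.007,0,0,-0.01, -1,0.03,0.012,0.007,0,0,-0.005, -1,0.025,0.01,0.006,0,0,0, -1,0.018,0.008,0.004,0,0,0, -1,0.01,0.004,0.002,0,0,0, -1,0,0,0,0,0,0]' 40
python3 go.py 0.476 -0.046 0.021 101.2 14
python3 - <<'E'
from rig import env
import cv2
im,d=env.grab_frame("top");cv2.imwrite("pics/t2.png",im[140:330,290:500].repeat(3,0).repeat(3,1))
im,d=env.grab_frame("side");cv2.imwrite("pics/s2.png",im[180:400,230:490].repeat(3,0).repeat(3,1)[:600,:780])
E
```

```text
t: 5.17
tool_pos: [0.4685, -0.0532, 0.0212]
tcp_rot: [178.7, -13.1, 101.5]
contact_force: [0.5, -0.5, -0.9]
gripper_width: 0.0076
t 5.17 pos [ 0.4685 -0.0532  0.0212] rot [178.74 -13.06 101.51] w 0.0076 F [ 0.5 -0.5 -0.9]
tool delta [0.0054 0.0087 0.0016] n 1 per row [0.0054 0.0087 0.0016]
rotvec [0.0207 0.0163 0.0055]
```

View pics/t2.png

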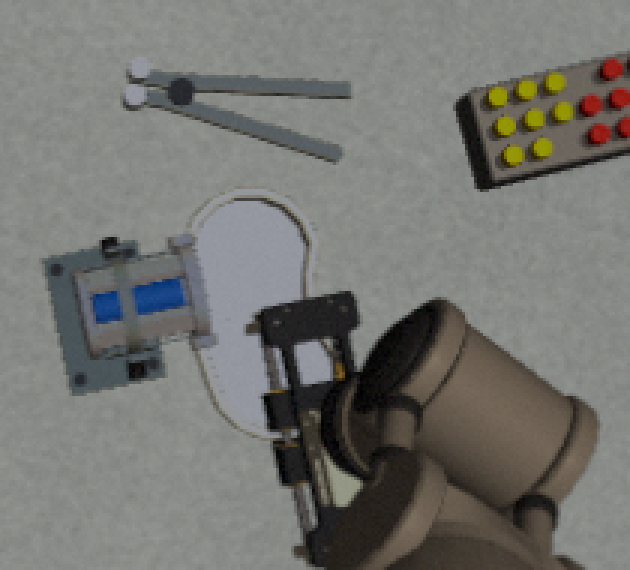

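View pics/s2.png

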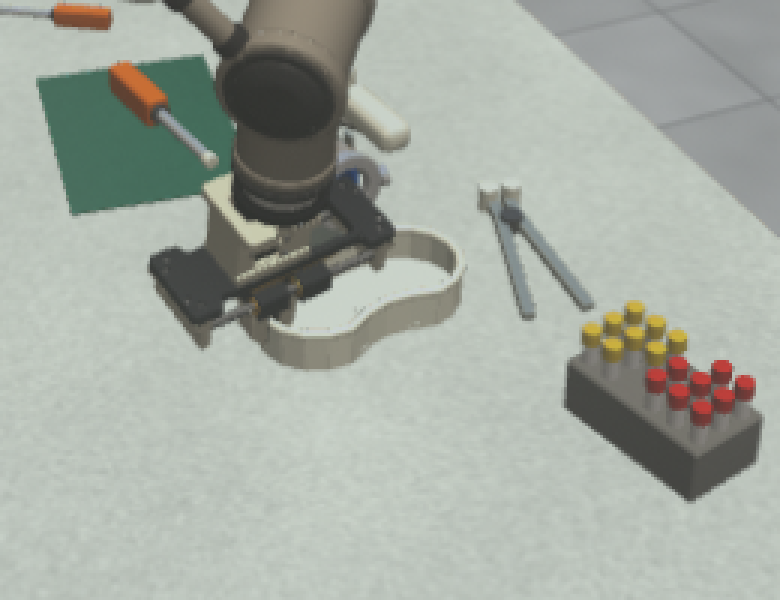

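The dish is dragged in front of the carrier, its near convex edge just under the mouth (t2 about (190,300)), and nothing else has moved. Small final shift, then release and back off.

```bash
python3 -m jog '[-1,0.005,0.009,0.001,0,0,0, -0.3,0,0,0,0,0,0, -0.3,0,0,0,0,0,0, -0.3,0,0,0,0,0,0, 0,0,0,-0.03,0,0,0, 0,0,0,-0.04,0,0,0, 0,0,0,-0.04,0,0,0, 0,-0.03,0,-0.04,0,0,0]' 40
python3 - <<'E'
from rig import env
from h import *
import cv2
m=env.camera_model("top");im,d=env.grab_frame("top");cv2.imwrite("pics/t3.png",im[140:330,290:500].repeat(3,0).repeat(3,1));cv2.imwrite("pics/t3f.png",im)
E
```

```text
t: 5.93
tool_pos: [0.4803, -0.1044, 0.1538]
tcp_rot: [179.6, -13.6, 101.1]
contact_force: [2.4, -0.1, -0.4]
gripper_width: 0.0456
```

View pics/t3.png

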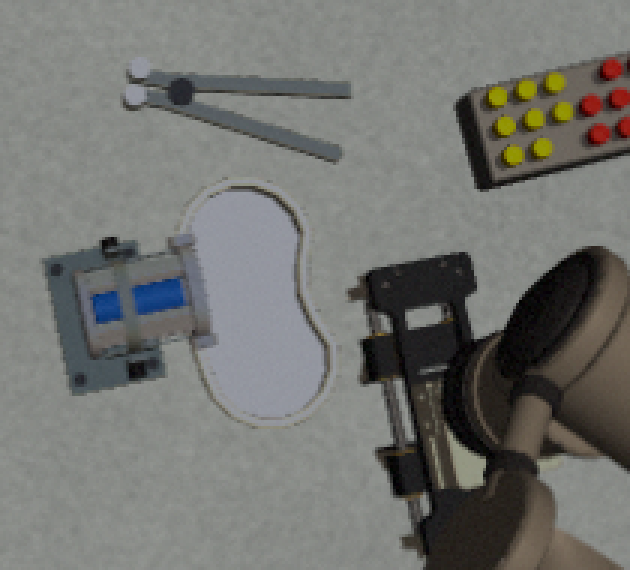

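```bash
python3 - <<'E'
from rig import env
from h import *
m=env.camera_model("top")
q=lambda p:np.array(p)/3+[290,140]-0.33
S=np.array([0.567,0.0575]);a=np.radians(-78.8);ex=np.array([np.cos(a),np.sin(a)]);ey=np.array([-ex[1],ex[0]])
w=onz(m,q([(240,178),(280,425),(312,222),(335,365),(303,275),(190,345),(181,235)]),0.04)[:,:2]
for n,p in zip("top bottom lobe1 lobe2 hollow convL convT".split(),w): print(n,p.round(4),"stand",((p-S)@ex).round(4),((p-S)@ey).round(4))
l=w[2]-w[3];print("yaw",np.degrees(np.arctan2(l[1],l[0])))
E
python3 go.py 0.47 0.2 0.2 101 0
```

```text
top [ 0.6667 -0.024 ] stand 0.0993 0.082
bottom [ 0.4762 -0.0509] stand 0.0887 -0.1102
lobe1 [ 0.632  -0.0791] stand 0.1466 0.0373
lobe2 [ 0.5215 -0.0943] stand 0.14 -0.0741
hollow [ 0.591  -0.0712] stand 0.1309 -0.0014
convL [0.538  0.0169] stand 0.0342 -0.0363
convT [0.6228 0.0224] stand 0.0453 0.0479
yaw 7.8139029772113
t 5.98 pos [ 0.4847 -0.1128  0.158 ] rot [179.07 -12.98 101.07] w 0.0455 F [ 3.6 -5.6  3.8]
tool delta [0.3113 0.0451 0.0294] n 8 per row [0.0389 0.0056 0.0037]
rotvec [ 0.016  -0.2266 -0.0005]
```

```bash
python3 -m jog '[0.2,0,0,-0.035,0,-0.1,0, 0.2,0,0,-0.02,0,-0.12,0, 0.2,0.03,0.002,0,0,0,0, 0.2,0.04,0.004,0,0,0,0, 0.2,0.04,0.004,0,0,0,0, 0.2,0.04,0.004,0,0,0,0, 0.2,0.04,0.004,0,0,0,0, 0.2,0.04,0.004,0,0,0,0]' 40
python3 go.py 0.496 0.355 0.15 99 0
```

```text
t: 6.65
tool_pos: [0.4709, 0.0987, 0.2131]
tcp_rot: [178.4, 0.7, 99.3]
contact_force: [1.5, 0.5, 0.3]
gripper_width: 0.0549
t 6.65 pos [0.4709 0.0987 0.2131] rot [178.37   0.7   99.29] w 0.0549 F [1.5 0.5 0.3]
tool delta [0.2496 0.0644 0.0619] n 7 per row [0.0357 0.0092 0.0088]
rotvec [0.0284 0.0121 0.0052]
```

```bash
python3 -m jog '[0.2,0.036,0.009,0,0.028,0.012,0.005, 0.2,0.036,0.01,0,0,0,0, 0.2,0.036,0.01,0.01,0,0,0, 0.2,0.03,0.01,0.01,0,0,0, 0.2,0.02,0.008,0.01,0,0,0, 0.2,0,0,0,0,0,0]' 40
python3 - <<'E'
from rig import env
from h import *
m=env.camera_model("wrist");im,d=env.grab_frame("wrist");cv2.imwrite("pics/w2.png",im)
h=cv2.cvtColor(im,cv2.COLOR_BGR2HSV);H,S,V=cv2.split(h)
k=((H>5)&(H<18)&(S>180)&(V>90)).astype(np.uint8)
c=max(cv2.findContours(k,0,cv2.CHAIN_APPROX_NONE)[0],key=cv2.contourArea)
for z in(0.033,):
    w=onz(m,c[:,0],z)[:,:2]*1000;print(z,cv2.minAreaRect(w.astype(np.float32)))
E
python3 go.py 0.496 0.355 0.15 99 0
```

```text
t: 7.15
tool_pos: [0.4917, 0.2749, 0.1815]
tcp_rot: [179.8, -0.2, 99.1]
contact_force: [-1.0, -0.5, -1.2]
gripper_width: 0.055
0.033 ((506.61749267578125, 353.6502685546875), (0.0, 0.0), 0.0)
t 7.20 pos [0.4917 0.2734 0.1822] rot [ 1.7984e+02 -1.1000e-01  9.9050e+01] w 0.055 F [-0.4  0.1  0.1]
tool delta [0.0798 0.017  0.0324] n 2 per row [0.0399 0.0085 0.0162]
rotvec [ 0.0028 -0.0019  0.001 ]
```

View pics/w2.png

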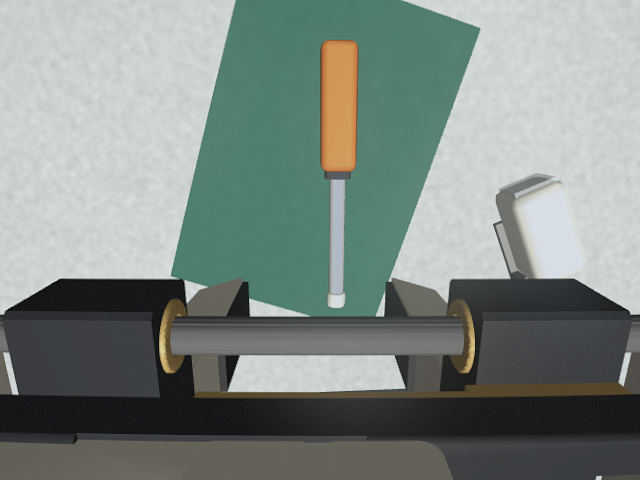

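The wrist view shows the mat rod with its handle at (339,105) and its tip at (336,300), almost along tool x. The scanner is off to the right at (540,225).

Run:
```python
from rig import env
from h import *
m=env.camera_model("wrist")
a=onz(m,[(339.5,41),(338,171)],0.033);b=onz(m,[(336,303)],0.021)
print(a.round(4),b.round(4),a.mean(0).round(4)); o=a.mean(0);v=b[0]-o;print(np.degrees(np.arctan2(v[1],v[0])),np.hypot(*v[:2]))
v=a[1]-a[0];print(np.degrees(np.arctan2(v[1],v[0])))
```

```text
[[0.4864 0.4016 0.033 ]
 [0.5001 0.3147 0.033 ]] [[0.5174 0.208  0.021 ]] [0.4932 0.3582 0.033 ]
-80.86400956317401 0.15215269802653775
-81.00682175330437
```

```bash
python3 go.py 0.4955 0.353 0.05; python3 -m jog '[0.2,0.039,0.008,0.02,0,0,0, 0.2,0.039,0.008,0.025,0,0,0, 0.2,0,0,0.035,0,0,0, 0.2,0,0,0.035,0,0,0, 0.2,0,0,0,0,0,0]' 40
python3 go.py 0.4955 0.353 0.009 99.1 0
```

```text
t 7.20 pos [0.4917 0.2734 0.1822] rot [ 1.7984e+02 -1.1000e-01  9.9050e+01] w 0.055 F [-0.4  0.1  0.1]
tool delta [0.0778 0.0159 0.1324] n 4 per row [0.0194 0.004  0.0331]
t: 7.62
tool_pos: [0.5006, 0.3454, 0.0705]
tcp_rot: [179.3, -0.1, 98.7]
contact_force: [-2.2, -1.5, -0.1]
gripper_width: 0.0548
t 7.62 pos [0.5006 0.3454 0.0705] rot [ 1.7933e+02 -1.2000e-01  9.8690e+01] w 0.0548 F [-2.2 -1.5 -0.1]
tool delta [ 0.0081 -0.0046  0.0615] n 2 per row [ 0.0041 -0.0023  0.0308]
rotvec [ 0.0117 -0.002  -0.0071]
```

```bash
python3 -m jog '[0.2,0.008,-0.004,0.02,0.01,-0.002,-0.007, 0.2,0,0,0.025,0,0,0, 0.2,0,0,0.013,0,0,0, 0.2,0,0,0,0,0,0]' 40
python3 go.py 0.4955 0.353 0.009 99.1 0
```

```text
t: 7.95
tool_pos: [0.4996, 0.3484, 0.0162]
tcp_rot: [179.7, 0.0, 98.8]
contact_force: [0.2, 0.0, 0.2]
gripper_width: 0.0552
t 7.95 pos [0.4996 0.3484 0.0162] rot [1.7973e+02 1.0000e-02 9.8790e+01] w 0.0552 F [0.2 0.  0.2]
tool delta [ 0.0051 -0.0034  0.0071] n 1 per row [ 0.0051 -0.0034  0.0071]
rotvec [ 0.0048  0.0001 -0.0055]
```

```bash
python3 -m jog '[0.2,0.006,-0.004,0.008,0.005,0,-0.005, 0.2,0.001,-0.001,0.001,0,0,0, -1,0,0,0,0,0,0, -1,0,0,0,0,0,0, -1,0,0,0,0,0,0, -1,0,0,0,0,0,0, -1,0,0,0,0,0,0]' 50
python3 go.py 0.4955 0.353 0.009 99.1 0
```

```text
t: 8.53
tool_pos: [0.4978, 0.355, 0.015]
tcp_rot: [179.4, -0.2, 98.9]
contact_force: [-0.1, -0.7, 0.8]
gripper_width: 0.0265
t 8.53 pos [0.4978 0.355  0.015 ] rot [179.45  -0.18  98.94] w 0.0265 F [-0.1 -0.7  0.8]
tool delta [-0.0017 -0.0026  0.0059] n 1 per row [-0.0017 -0.0026  0.0059]
rotvec [ 0.0096 -0.0032 -0.0028]
```

Gripped, but about 6 mm too high, so I'll open and go deeper.

```bash
python3 -m jog '[-0.1,0,0,0,0,0,0, -0.1,0,0,0,0,0,0, -0.1,0,-0.001,0.007,0.005,0,0, -0.1,0,0,0.003,0,0,0, -0.1,0,0,0,0,0,0]' 50
python3 go.py 0.4955 0.353 0.008 99.1 0
```

```text
t: 8.95
tool_pos: [0.4972, 0.3552, 0.0049]
tcp_rot: [179.7, -0.2, 99.0]
contact_force: [0.3, -1.0, -0.3]
gripper_width: 0.0413
t 8.95 pos [0.4972 0.3552 0.0049] rot [179.67  -0.21  98.96] w 0.0413 F [ 0.3 -1.  -0.3]
tool delta [-0.0019 -0.002  -0.0032] n 1 per row [-0.0019 -0.002  -0.0032]
rotvec [ 0.0058 -0.0037 -0.0025]
```

```bash
python3 -m jog '[-1,0,0,-0.002,0,0,0, -1,0,0,0,0,0,0, -1,0,0,0,0,0,0, -1,0,0,0,0,0,0, -1,0,0,0,0,0,0]' 55
python3 -m jog '[-1,0,0,-0.015,0,0,0, -1,0,0,-0.03,0,0,0, -1,0,0,-0.03,0,0,0, -1,0,0,0,0,0,0]' 55
python3 go.py 0.4955 0.353 0.08 101.2 0
python3 - <<'E'
from rig import env
from h import *
im,d=env.grab_frame("side");cv2.imwrite("pics/s3.png",im[100:300,200:400].repeat(3,0).repeat(3,1))
im,d=env.grab_frame("top");cv2.imwrite("pics/t4f.png",im);cv2.imwrite("pics/t4.png",im[200:330,150:380].repeat(3,0).repeat(3,1))
im,d=env.grab_frame("wrist");cv2.imwrite("pics/w3.png",im)
E
```

```text
t: 9.37
tool_pos: [0.4968, 0.355, 0.006]
tcp_rot: [179.8, -0.2, 99.0]
contact_force: [-0.2, -0.0, -0.7]
gripper_width: 0.0258
t: 9.7
tool_pos: [0.4947, 0.3537, 0.0807]
tcp_rot: [-179.8, -0.0, 98.9]
contact_force: [1.5, 0.5, -0.6]
gripper_width: 0.0256
t 9.70 pos [0.4947 0.3537 0.0807] rot [-1.7983e+02 -4.0000e-02  9.8950e+01] w 0.0256 F [ 1.5  0.5 -0.6]
tool delta [-0.0008  0.0007  0.0007] n 1 per row [-0.0008  0.0007  0.0007]
rotvec [-0.0029 -0.0008 -0.0393]
```

View pics/s3.png

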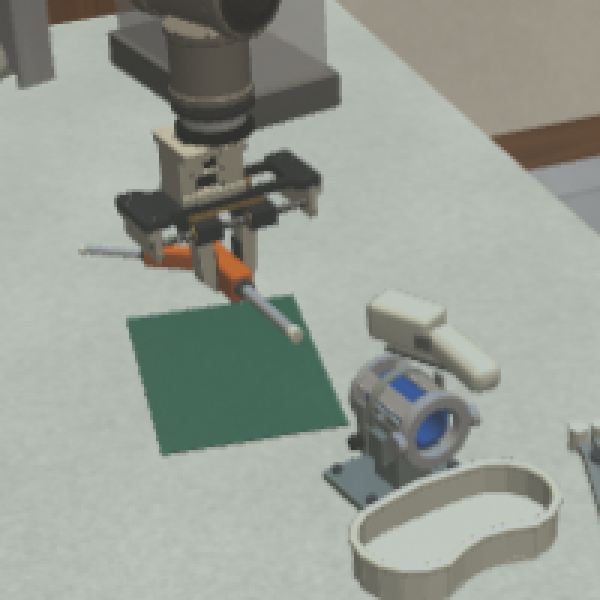

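View pics/t4.png

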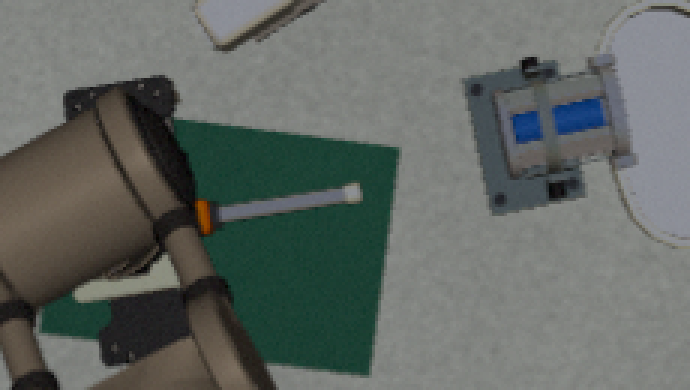

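View pics/w3.png

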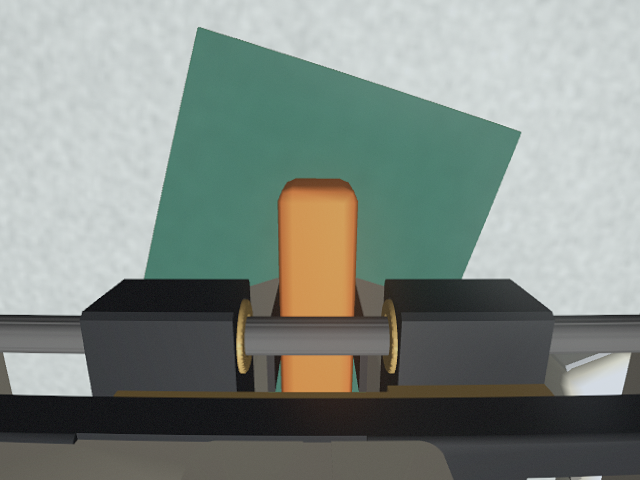

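```bash
cat >> h.py <<'E'
def tri(rays):
    A=np.zeros((3,3));b=np.zeros(3)
    for o,d in rays:
        d=d[0]/np.linalg.norm(d[0]);P=np.eye(3)-np.outer(d,d);A+=P;b+=P@o
    x=np.linalg.solve(A,b);res=[np.linalg.norm(np.cross(x-o,d[0]/np.linalg.norm(d[0]))) for o,d in rays];return x,res
E
python3 - <<'E'
from rig import env
from h import *
mt=env.camera_model("top");ms=env.camera_model("side")
# tip center (ball-like white tip): refine
st=cv2.imread("pics/t4f.png")
x,r=tri([ray(mt,(352/3+150-.33,193/3+200-.33)),ray(ms,(296/3+200-.33,333/3+100-.33))]);print("tip",x.round(4),np.round(r,4))
# shaft start (front of handle)
s=env.state();T=R.from_euler("xyz",s["tcp_rot"],degrees=True)
print("tip in tool",T.inv().apply(x-s["tool_pos"]).round(4))
# mouth centre in side view: rim ellipse
x,r=tri([ray(mt,(500/3+150,(90+178)/2/3+200)),ray(ms,(437/3+200,425/3+100))])
im=cv2.imread("pics/side0.png")
cv2.imwrite("pics/sc.png",cv2.resize(im[190:280,290:380],None,fx=6,fy=6,interpolation=2))
a=np.radians(-78.8);ex=np.array([np.cos(a),np.sin(a),0]);S=np.array([.567,.0575,.088])
for f in(-.045,.045):print(proj(ms,S+f*ex),proj(mt,S+f*ex))
E
```

```text
tip [0.516  0.2108 0.0971] [0.0001 0.0001]
tip in tool [-0.1433  0.0018 -0.0217]
[[327.28038452 229.19091051]] [[316.5687853 244.628109 ]]
[[346.59242594 244.51895007]] [[356.27123737 236.38576242]]
```

View pics/sc.png

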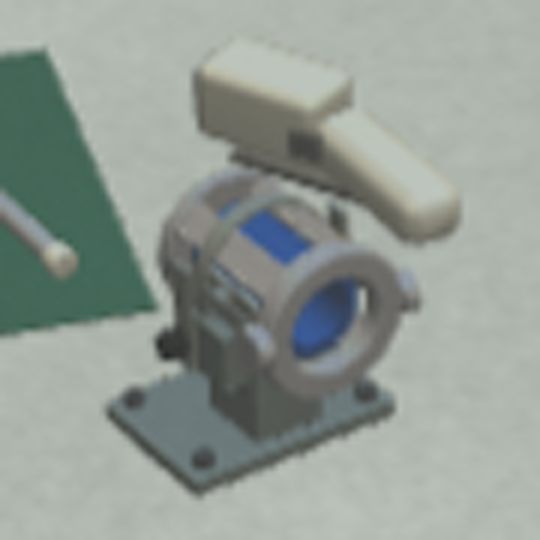

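```bash
python3 -m jog '[-1,0,0,0,0,0,-0.033, -1,0,0,0,0,0,0]' 55; python3 go.py 0.5231 0.2792 0.075 101.2 0
```

```text
t: 10.02
tool_pos: [0.4902, 0.3511, 0.0723]
tcp_rot: [-179.1, 0.2, 100.9]
contact_force: [-0.2, -0.4, -1.3]
gripper_width: 0.0255
t 10.02 pos [0.4902 0.3511 0.0723] rot [-179.07    0.19  100.89] w 0.0255 F [-0.2 -0.4 -1.3]
tool delta [-0.0769  0.0187 -0.0028] n 2 per row [-0.0384  0.0093 -0.0014]
rotvec [-0.0162  0.0033 -0.0054]
```

```bash
python3 -m jog '[-1,-0.025,0.006,-0.001,-0.008,0,-0.002, -1,-0.025,0.006,-0.001,-0.008,0,-0.002, -1,-0.02,0.006,-0.001,0,0,0, -1,-0.007,0.001,0,0,0,0, -1,0,0,0,0,0,0]' 55; python3 go.py 0.5231 0.2792 0.075 101.2 0
python3 - <<'E'
from rig import env
from h import *
im,d=env.grab_frame("side");cv2.imwrite("pics/s4.png",cv2.resize(im[190:280,260:380],None,fx=6.5,fy=6.5,interpolation=2))
im,d=env.grab_frame("top");cv2.imwrite("pics/t5.png",cv2.resize(im[205:295,230:370],None,fx=5.5,fy=5.5,interpolation=2))
E
python3 go.py 0.5231 0.2792 0.075 101.2 0
```

```text
t: 10.43
tool_pos: [0.5201, 0.2764, 0.068]
tcp_rot: [-179.3, 0.3, 101.1]
contact_force: [-0.4, 0.4, -1.3]
gripper_width: 0.0256
t 10.43 pos [0.5201 0.2764 0.068 ] rot [-179.32    0.31  101.07] w 0.0256 F [-0.4  0.4 -1.3]
tool delta [ 0.0022  0.0034 -0.0071] n 1 per row [ 0.0022  0.0034 -0.0071]
rotvec [-0.012   0.0053 -0.0023]
t 10.53 pos [0.5197 0.2778 0.0682] rot [-179.34    0.28  101.15] w 0.0256 F [ 0.1 -0.5 -1.6]
tool delta [ 0.0006  0.0036 -0.0068] n 1 per row [ 0.0006  0.0036 -0.0068]
rotvec [-0.0116  0.0049 -0.0009]
```

View pics/s4.png

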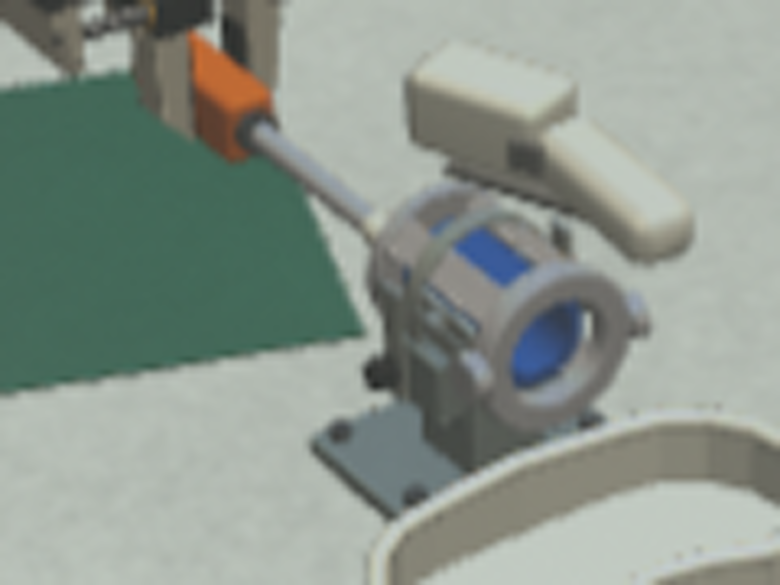

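View pics/t5.png

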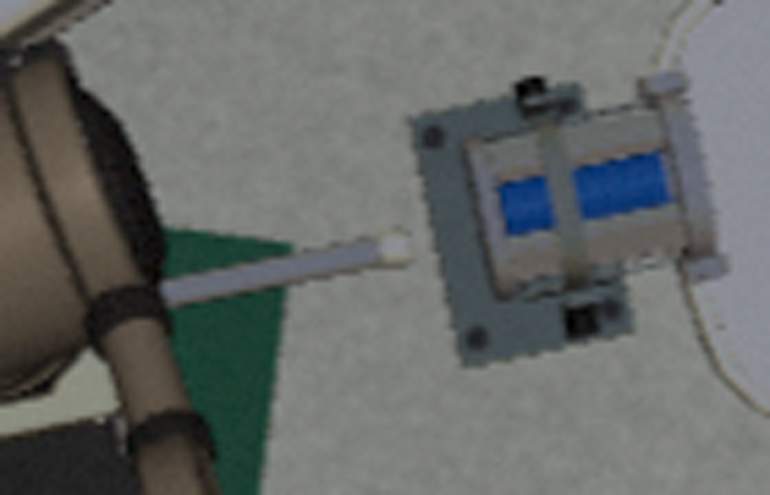

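```bash
python3 -m jog '[-1,0,0.004,-0.008,-0.01,0.004,0, -1,0,0,0,0,0,0, -1,0,0,0,0,0,0]' 55; python3 go.py 0.5239 0.2786 0.0755 101.2 0
python3 - <<'E'
from rig import env
from h import *
im,d=env.grab_frame("side");cv2.imwrite("pics/s5.png",cv2.resize(im[190:280,260:380],None,fx=6.5,fy=6.5,interpolation=2))
im,d=env.grab_frame("top");cv2.imwrite("pics/t6.png",cv2.resize(im[205:295,230:370],None,fx=5.5,fy=5.5,interpolation=2))
E
python3 go.py 0.5239 0.2786 0.0755 101.2 0
```

```text
t: 10.78
tool_pos: [0.5225, 0.2813, 0.0762]
tcp_rot: [-179.9, -0.0, 101.3]
contact_force: [-0.5, 0.4, -1.3]
gripper_width: 0.0255
t 10.78 pos [0.5225 0.2813 0.0762] rot [-1.7989e+02 -1.0000e-02  1.0126e+02] w 0.0255 F [-0.5  0.4 -1.3]
tool delta [-0.0029  0.0008  0.0007] n 1 per row [-0.0029  0.0008  0.0007]
rotvec [-0.0019 -0.0002  0.0011]
t 10.88 pos [0.5228 0.2813 0.0764] rot [-1.7993e+02 -1.0000e-02  1.0127e+02] w 0.0256 F [ 0.3 -0.1 -1.4]
tool delta [-0.0028  0.0005  0.0009] n 1 per row [-0.0028  0.0005  0.0009]
rotvec [-0.0013 -0.0002  0.0012]
```

View pics/s5.png

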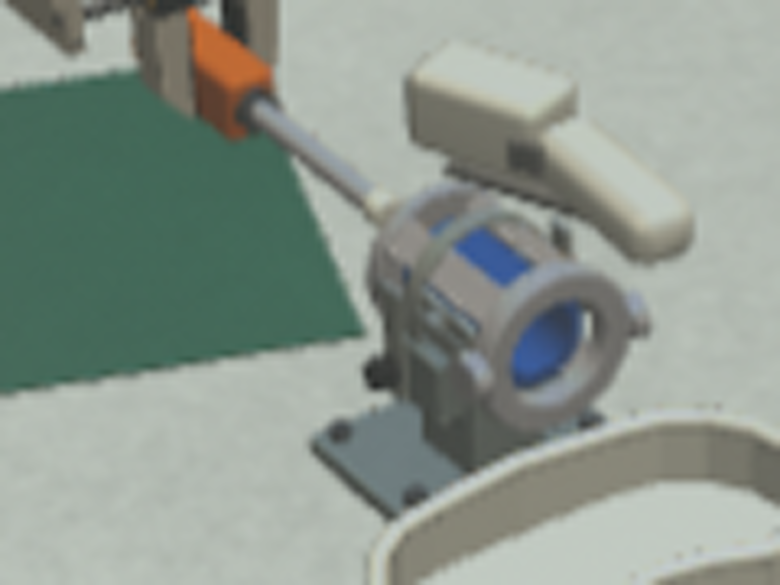

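View pics/t6.png

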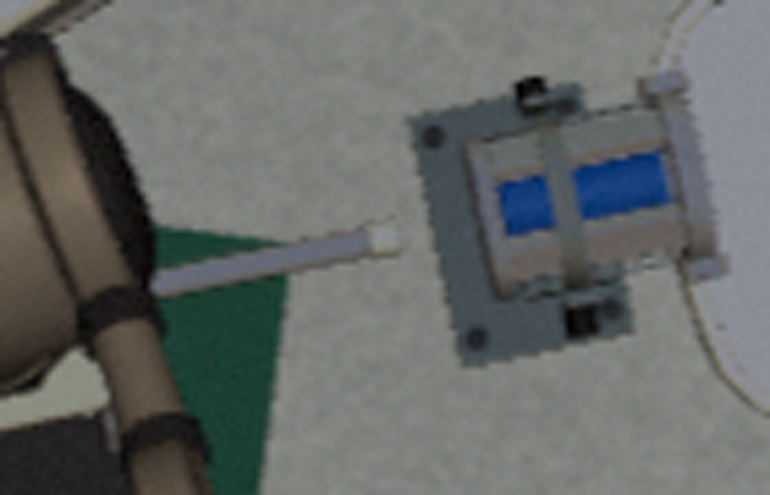

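```bash
python3 -m jog '[-1,-0.01,0,0.0005,0,0,0, -1,-0.01,0,0,0,0,0, -1,-0.01,0,0,0,0,0, -1,0,0,0,0,0,0]' 58; python3 go.py 0.5287 0.2515 0.0757 101.2 0
```

```text
t: 11.22
tool_pos: [0.5285, 0.25, 0.0758]
tcp_rot: [-179.9, 0.0, 101.4]
contact_force: [-0.1, -0.2, -0.8]
gripper_width: 0.0258
t 11.22 pos [0.5285 0.25   0.0758] rot [-1.7992e+02  1.0000e-02  1.0143e+02] w 0.0258 F [-0.1 -0.2 -0.8]
tool delta [0.0014 0.0005 0.0001] n 1 per row [0.0014 0.0005 0.0001]
rotvec [-0.0014  0.0002  0.004 ]
```

```bash
python3 -m jog '[-1,-0.007,0.0005,0,0,0,0.003, -1,-0.007,0,0,0,0,0, -1,0,0,0,0,0,0]' 58; python3 go.py 0.531 0.2385 0.0757 101.2 0
python3 - <<'E'
from rig import env
from h import *
im,d=env.grab_frame("top");cv2.imwrite("pics/t7.png",cv2.resize(im[205:295,250:370],None,fx=6,fy=6,interpolation=2))
E
```

```text
t: 11.47
tool_pos: [0.5321, 0.2364, 0.0762]
tcp_rot: [-180.0, -0.3, 101.1]
contact_force: [0.4, 1.4, -1.1]
gripper_width: 0.0257
t 11.47 pos [0.5321 0.2364 0.0762] rot [-179.98   -0.27  101.07] w 0.0257 F [ 0.4  1.4 -1.1]
tool delta [ 0.0022 -0.0007  0.0005] n 1 per row [ 0.0022 -0.0007  0.0005]
rotvec [-0.0003 -0.0047 -0.0022]
```

View pics/t7.png

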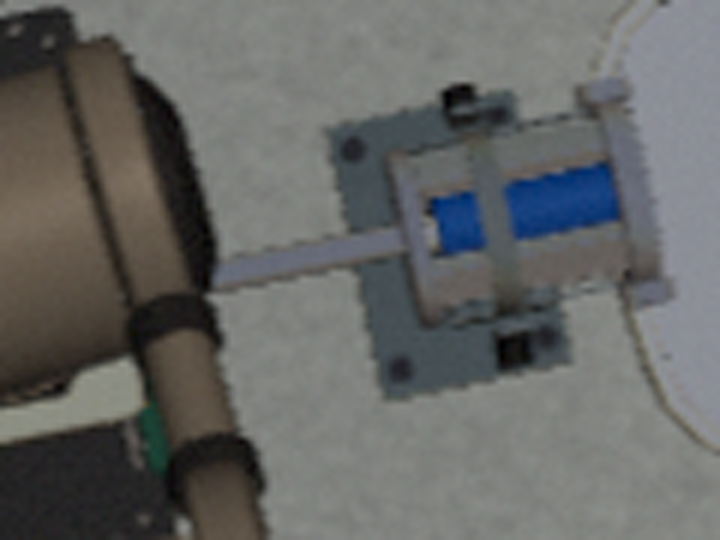

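The tip is through the hole and against the adapter: the white tip shows at (430,237) in the window, and the shaft crosses the middle of the base. Now push.

```bash
python3 -m jog '[-1,-0.008,0,0,0,0.003,0, -1,-0.008,0,0,0,0,0, -1,-0.008,0,0,0,0,0]' 60; python3 go.py 0.5357 0.2149 0.0757 101.2 0
```

```text
t: 11.77
tool_pos: [0.5356, 0.2209, 0.0774]
tcp_rot: [179.8, -1.2, 101.1]
contact_force: [-4.5, 17.9, 3.3]
gripper_width: 0.0259
t 11.77 pos [0.5356 0.2209 0.0774] rot [179.83  -1.22 101.05] w 0.0259 F [-4.5 17.9  3.3]
tool delta [-0.0059 -0.0011  0.0016] n 1 per row [-0.0059 -0.0011  0.0016]
rotvec [ 0.0031 -0.0213 -0.0026]
```

```bash
python3 -m jog '[-1,-0.009,-0.0005,0.0015,0,-0.02,-0.002, -1,-0.009,0,0.0005,0,-0.005,0, -1,-0.009,0,0.0005,0,-0.005,0]' 60; python3 go.py 0.547 0.1585 0.0757 101.2 0
python3 - <<'E'
from rig import env
from h import *
im,d=env.grab_frame("top");cv2.imwrite("pics/t8.png",cv2.resize(im[205:295,250:370],None,fx=6,fy=6,interpolation=2))
im,d=env.grab_frame("side");cv2.imwrite("pics/s6.png",cv2.resize(im[190:280,260:380],None,fx=6.5,fy=6.5,interpolation=2))
E
```

```text
t: 12.02
tool_pos: [0.5389, 0.2023, 0.0761]
tcp_rot: [179.7, -0.3, 101.2]
contact_force: [-3.3, 13.9, 0.0]
gripper_width: 0.0257
t 12.02 pos [0.5389 0.2023 0.0761] rot [179.65  -0.27 101.15] w 0.0257 F [-3.3 13.9  0. ]
tool delta [-0.0446 -0.0005  0.0001] n 2 per row [-0.0223 -0.0003  0.0001]
rotvec [ 0.0061 -0.0048 -0.0009]
```

View pics/t8.png

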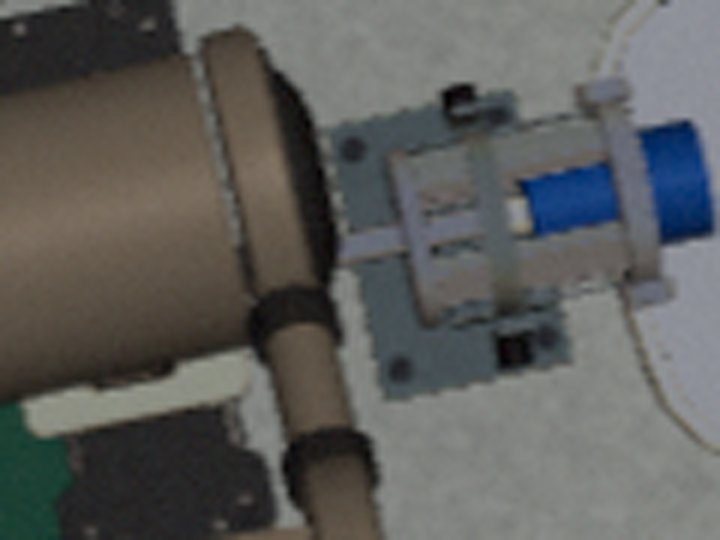

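View pics/s6.png

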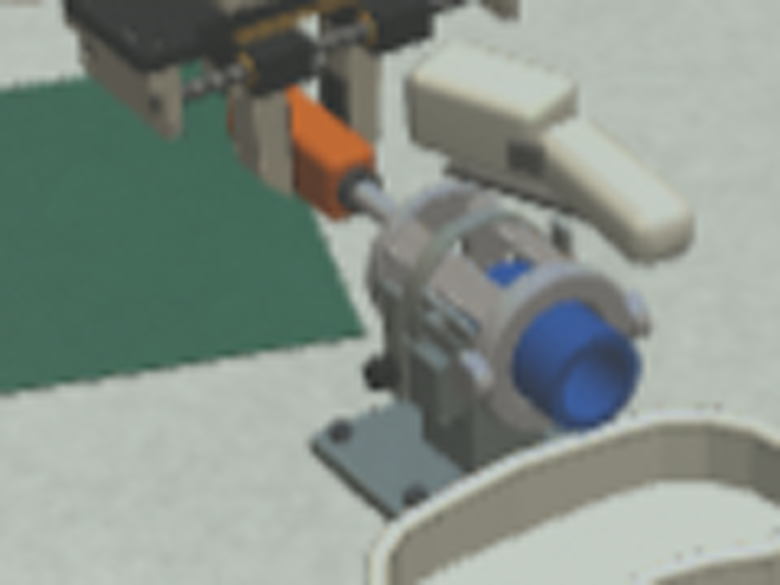

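The adapter now sticks about 25 mm out of the mouth, over the dish. The rod is central and the force (14 N) is as expected, so push on.

```bash
python3 -m jog '[-1,-0.009,0,0,0,-0.004,0, -1,-0.009,0,0,0,-0.004,0, -1,-0.008,0,0,0,-0.004,0]' 60; python3 go.py 0.547 0.1585 0.0757 101.2 0
```

```text
t: 12.37
tool_pos: [0.5427, 0.1827, 0.0766]
tcp_rot: [179.6, -0.1, 101.2]
contact_force: [-0.8, 1.1, -1.2]
gripper_width: 0.0256
t 12.37 pos [0.5427 0.1827 0.0766] rot [ 1.7956e+02 -1.4000e-01  1.0120e+02] w 0.0256 F [-0.8  1.1 -1.2]
tool delta [-0.0246 -0.0005  0.0008] n 1 per row [-0.0246 -0.0005  0.0008]
rotvec [ 0.0077 -0.0024 -0.    ]
```

```bash
python3 -m jog '[-1,-0.007,0,0,0,0,0, -1,-0.007,0,0,0,0,0]' 60; python3 go.py 0.547 0.1585 0.0757 101.2 0
```

```text
t: 12.53
tool_pos: [0.5454, 0.1685, 0.0767]
tcp_rot: [179.6, -0.1, 101.3]
contact_force: [0.2, 0.0, -1.4]
gripper_width: 0.0256
t 12.53 pos [0.5454 0.1685 0.0767] rot [ 1.7956e+02 -1.3000e-01  1.0129e+02] w 0.0256 F [ 0.2  0.  -1.4]
tool delta [-0.0101 -0.0004  0.001 ] n 1 per row [-0.0101 -0.0004  0.001 ]
rotvec [ 0.0077 -0.0023  0.0015]
```

```bash
python3 -m jog '[-1,-0.006,0,0,0,0,0, -1,-0.005,0,0,0,0,0, -1,0,0,0,0,0,0]' 60; python3 go.py 0.547 0.1585 0.0757 101.2 0
python3 - <<'E'
from rig import env
from h import *
im,d=env.grab_frame("top");cv2.imwrite("pics/t9.png",cv2.resize(im[195:305,280:410],None,fx=5,fy=5,interpolation=2))
im,d=env.grab_frame("side");cv2.imwrite("pics/s7.png",cv2.resize(im[190:310,270:430],None,fx=4.8,fy=4.8,interpolation=2))
E
```

```text
t: 12.78
tool_pos: [0.5482, 0.1538, 0.0765]
tcp_rot: [179.6, -0.0, 101.2]
contact_force: [-0.3, 0.1, -2.2]
gripper_width: 0.0257
t 12.78 pos [0.5482 0.1538 0.0765] rot [ 1.7959e+02 -3.0000e-02  1.0119e+02] w 0.0257 F [-0.3  0.1 -2.2]
tool delta [ 0.0049 -0.0003  0.0008] n 1 per row [ 0.0049 -0.0003  0.0008]
rotvec [ 0.0072 -0.0006 -0.0002]
```

View pics/t9.png

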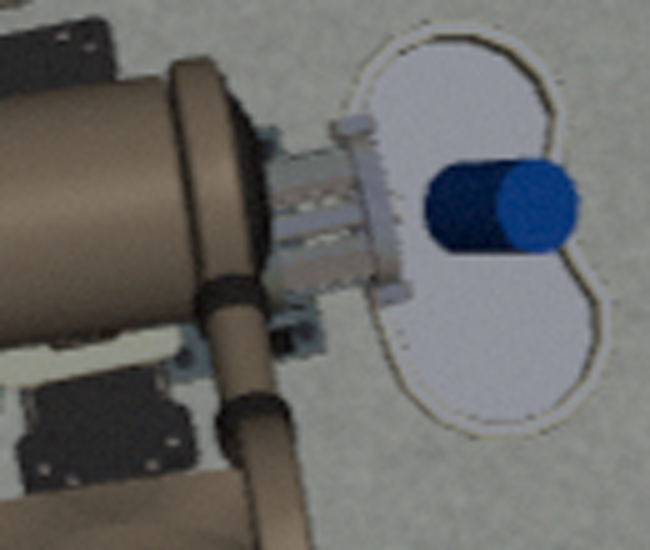

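View pics/s7.png

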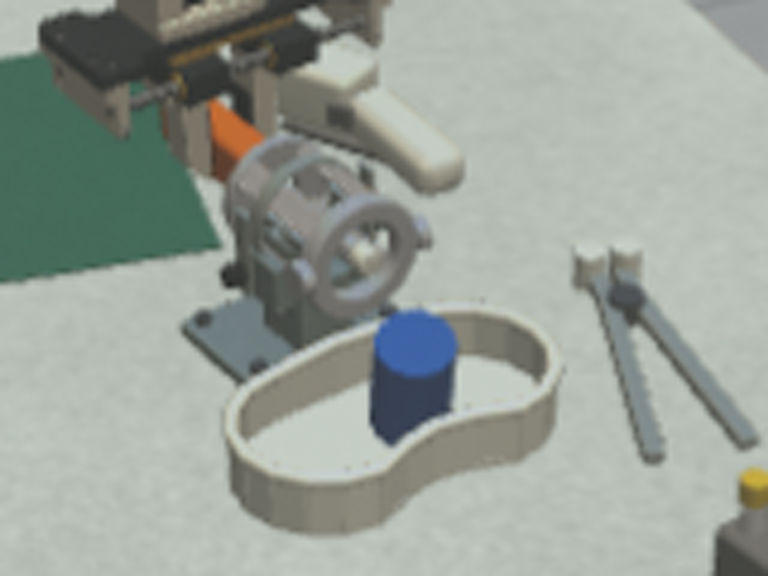

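The adapter has dropped into the dish and is caught mid-motion, closed end up and leaning. Now withdraw the rod straight back and look again.

```bash
python3 -m jog '[-1,0.015,0,0,0,0,0, -1,0.025,0,0,0,0,0, -1,0.025,0,0,0,0,0]' 60; python3 go.py 0.5231 0.2792 0.0762 101.2 0
python3 - <<'E'
from rig import env
from h import *
im,d=env.grab_frame("top");cv2.imwrite("pics/t10.png",cv2.resize(im[195:305,280:410],None,fx=5,fy=5,interpolation=2))
im,d=env.grab_frame("side");cv2.imwrite("pics/s8.png",cv2.resize(im[190:310,270:430],None,fx=4.8,fy=4.8,interpolation=2))
E
```

```text
t: 13.13
tool_pos: [0.5366, 0.2157, 0.0764]
tcp_rot: [179.6, 0.0, 100.8]
contact_force: [0.7, 1.0, -1.3]
gripper_width: 0.0258
t 13.13 pos [0.5366 0.2157 0.0764] rot [1.7959e+02 1.0000e-02 1.0079e+02] w 0.0258 F [ 0.7  1.  -1.3]
tool delta [ 0.0649 -0.0014  0.0002] n 2 per row [ 0.0325 -0.0007  0.0001]
rotvec [ 0.0072  0.0003 -0.0071]
```

View pics/t10.png

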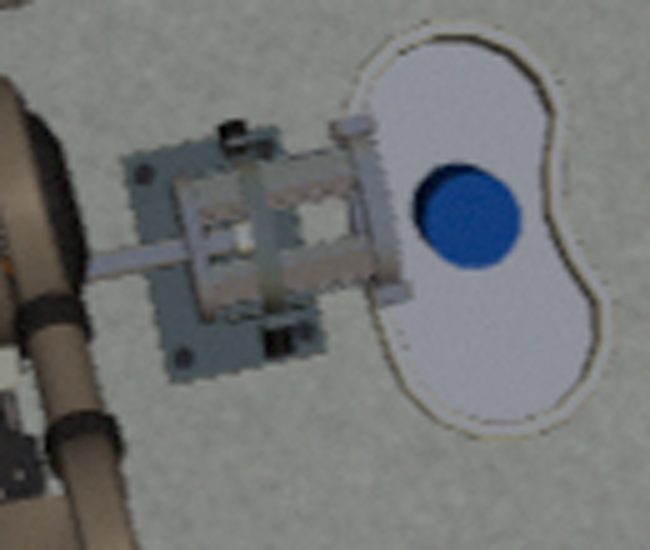

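View pics/s8.png

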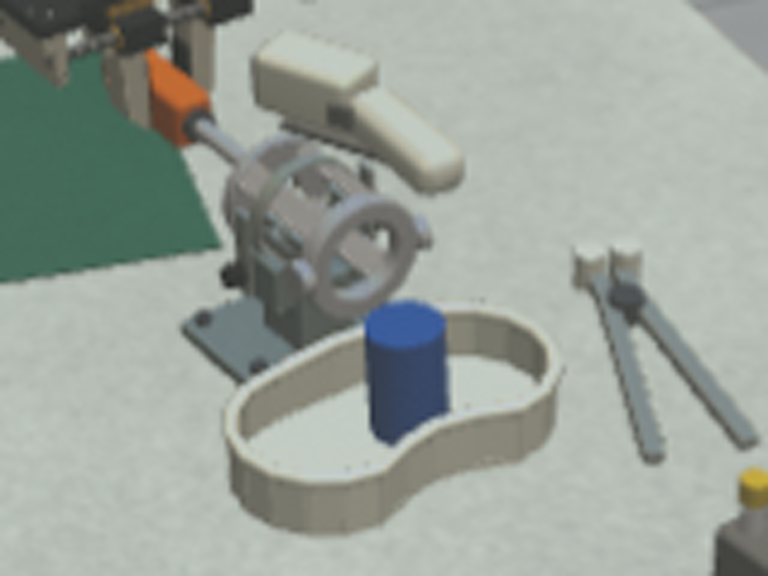

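The adapter now stands upright on its open end on the dish floor (t10 (468,215), s8 (405,375)), clear of the rim. Next I carry the rod back to where it lay.

```bash
python3 -m jog '[-1,0.025,0,0,0,0,0, -1,0.03,0,-0.002,0,0,0, -1,0.025,-0.003,-0.003,0,0,0, -1,0.03,-0.01,0,0,0,0.01, -1,0.025,-0.01,0,0,0,0.01, -1,0.01,-0.005,0,0,0,0.01, -1,0,0,0,0,0,0]' 60; python3 go.py 0.497 0.355 0.02 99 0
```

```text
t: 13.82
tool_pos: [0.4795, 0.3601, 0.0807]
tcp_rot: [179.5, 0.0, 99.3]
contact_force: [0.2, -0.3, -1.6]
gripper_width: 0.0257
t 13.82 pos [0.4795 0.3601 0.0807] rot [1.7955e+02 1.0000e-02 9.9280e+01] w 0.0257 F [ 0.2 -0.3 -1.6]
tool delta [-0.0078  0.016   0.0609] n 2 per row [-0.0039  0.008   0.0304]
rotvec [0.0079 0.0002 0.0048]
```

```bash
python3 -m jog '[-1,-0.006,0.008,0.02,0.007,0,0, -1,0,0.005,0.025,0,0,0, -1,0,0,0.013,0,0,0, -1,0,0,0.008,0,0,0, -1,0,0,0,0,0,0]' 60; python3 go.py 0.497 0.355 0.006 99 0
```

```text
t: 14.23
tool_pos: [0.4967, 0.3544, 0.0139]
tcp_rot: [179.7, 0.0, 99.5]
contact_force: [-0.3, -0.0, -1.8]
gripper_width: 0.0256
t 14.23 pos [0.4967 0.3544 0.0139] rot [1.7972e+02 2.0000e-02 9.9510e+01] w 0.0256 F [-0.3 -0.  -1.8]
tool delta [0.0005 0.0004 0.0079] n 1 per row [0.0005 0.0004 0.0079]
rotvec [0.005  0.0003 0.0089]
```

```bash
python3 -m jog '[-1,0,0,0.006,0.005,0,0, -1,0,0,0.002,0,0,0, -1,0,0,0,0,0,0]' 60; python3 go.py 0.497 0.355 0.006 99 0
```

```text
t: 14.48
tool_pos: [0.4981, 0.3531, 0.0063]
tcp_rot: [180.0, 0.0, 99.4]
contact_force: [-0.3, 0.1, -1.3]
gripper_width: 0.0257
t 14.48 pos [0.4981 0.3531 0.0063] rot [1.7998e+02 2.0000e-02 9.9440e+01] w 0.0257 F [-0.3  0.1 -1.3]
tool delta [ 0.002  -0.0008  0.0003] n 1 per row [ 0.002  -0.0008  0.0003]
rotvec [0.0004 0.0003 0.0077]
```

Force still shows about 1.3 N of rod weight, so I lower it a touch more, open, and lift.

```bash
python3 -m jog '[-1,0,0,0.002,0,0,0, -1,0,0,0,0,0,0]' 60;python3 -m jog '[-0.2,0,0,0,0,0,0, -0.1,0,0,0,0,0,0, 0,0,0,0,0,0,0, 0,0,0,0,0,0,0, 0,0,0,-0.01,0,0,0, 0,0,0,-0.03,0,0,0, 0,0,0,-0.04,0,0,0, 0,0,0,-0.04,0,0,0, 0,-0.04,0,-0.02,0,0,0, 0,-0.04,0,0,0,0,0]' 40; python3 -m jog '[0,-0.02,-0.04,0,0,0,0, 0,-0.01,-0.04,0,0,0,0, 0,0,-0.03,0,0,0,0, 0,0,0,0,0,0,0]'
python3 - <<'E'
from rig import env
from h import *
im,d=env.grab_frame("top");cv2.imwrite("pics/t11.png",im)
im,d=env.grab_frame("side");cv2.imwrite("pics/s9.png",im)
E
```

```text
t: 14.65
tool_pos: [0.4987, 0.3533, 0.007]
tcp_rot: [179.9, -0.0, 99.4]
contact_force: [0.7, 0.5, -1.4]
gripper_width: 0.0258
t: 15.48
tool_pos: [0.5101, 0.2822, 0.1546]
tcp_rot: [179.7, -0.1, 100.0]
contact_force: [1.8, 0.1, -0.5]
gripper_width: 0.0459
t: 15.82
tool_pos: [0.4075, 0.2265, 0.158]
tcp_rot: [179.2, -0.1, 99.6]
contact_force: [-0.4, 1.1, 0.2]
gripper_width: 0.0457
```

View pics/t11.png

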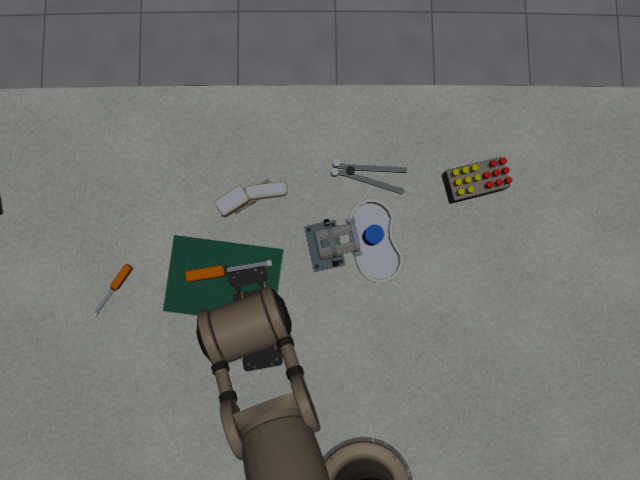

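View pics/s9.png

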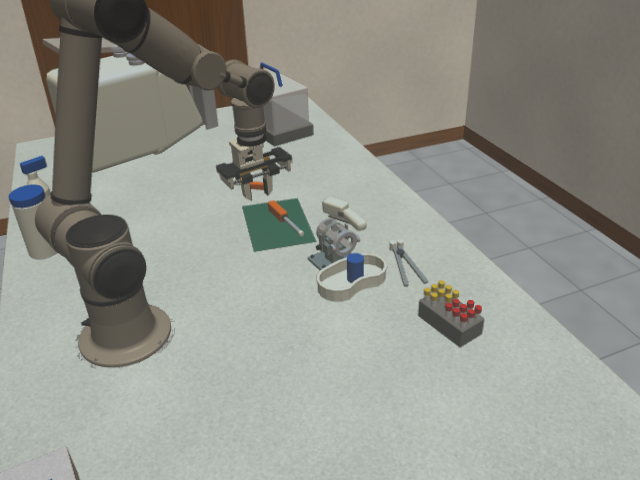

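The final views show the rod flat on the mat at (205,273). The adapter stands in the dish at top (374,235), and the scanner, strippers and rack are at their starting pixels. The hand is clear. Handing in.

```bash
python3 -c "
from rig import env
print(env.state()['t']);print(env.hand_in())"
```

```text
15.9167
the job is handed in; nothing more can be done
None
```

The job is done and was handed in at t = 15.9 s. No verdict is reported.

**What I did:** I dragged the dish by its near rim until its middle was about 15 mm from the catch point. I took the orange-handled rod off the mat and lined it up with the hole using the top and side views. Then I pushed the adapter out; the force peaked at about 18 N and fell off once it came loose. It dropped into the dish, and I withdrew the rod and laid it back where it had been.

**Last checks:**
- **Adapter:** it stands upright on its open end on the dish floor instead of lying on its side. By geometry its middle is about 38 mm above the dish's underside, inside the 24.5–50 mm band, though I did not measure that height directly. The gripper was never near it.
- **Rod and dish:** the rod lies on the mat and the dish stands on the bench.
- **Scanner, strippers and rack:** they are at their starting pixels in the top view.
- **Robot:** it is clear of everything.

**What went wrong on the way:** my first grip on the rod was about 6 mm too high, so I opened and gripped again lower. The first line-up with the hole was also off, about 7 mm low and 4 mm to the side. I corrected both before inserting the rod.

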